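# Load a die and index it under the bench press

### The job

Lay the rectangular brass die flat in the tray of the press carrier, dome up, then push the carrier along its rails under the press bridge until it clicks into the first station, the one right below the ram (not the second one beyond it). Once it sits there, throw the locking lever at the end of the slide all the way over, away from the robot. Leave the other dies and the steel dish where they are.

Things in the scene. Friction and masses are not known exactly. Their poses are not given: they have to be found in the camera images.
- die: the rectangular brass die: block 36 (its x) x 60 (its y) x 20 mm high with a low dome 26 mm across and 5 mm high on top, about 370 g; origin at the centre of its underside, z up through the dome. It starts on the bench among two other brass dies.
- round_die: bystander: round brass die, 44 mm across, 20 mm high plus the same dome; origin at the centre of its underside
- hex_die: bystander: six-sided brass die, 46 mm across corners, 20 mm high plus the same dome; origin at the centre of its underside
- dish: bystander: shallow steel dish, 84 mm across, 25 mm high; origin at the centre of its underside
- press_slide: fixed press slide: grey base 200 (x) x 500 (y) x 12 mm, two rails along y (tops at 28 mm). Origin: centre of its underside; y runs along the rails from loading end to locking lever, x away from the robot. The press bridge spans the rails at y = +60 mm: 60 mm long in y, 200 wide in x, inner leg faces at x = +-76, underside 80 mm above the bench, beam top 112, cylinder (54 wide) to 176
- carrier (a joint): travel of the aluminium carrier along the slide's +y, m. 0 = back stop at the loading end (starts at 0 to 0.04); first station's notch 0.160 (tray right below the ram), second 0.225, end stop 0.235. A sprung ball drops into each notch: push it over a hump 8 mm before the notch centre (5 to 9 N) and it centres itself; a like hump follows 8 mm after
- tray (a point): centre of the floor of the carrier's tray, 38 mm above the bench; axes as the slide's. Tray inside 52 (slide's x) x 76 mm (slide's y): the die's long side lies along the rails with 8 mm to spare all round; lips 8 mm thick rise 6 mm above the floor. Carrier plate 110 (x) x 100 mm (y), centred on the tray
- post_top (a point): centre of the top of the carrier's push post: upright plate 40 (slide's x) x 12 (slide's y) mm, its top 88 mm above the bench, 115 mm behind the tray centre (towards the slide's -y), on a tail bar 34 mm wide with its top at 38 mm. The post stays clear of the bridge when the tray is below the ram
- ram_nose (a point): underside of the ram nose (20 mm across) below the bridge, 72 mm above the bench, in the middle of the first station: 14 mm below it the flat die's shoulders pass, 9 mm below it the dome
- lock_lever (a joint): angle of the locking lever, rad: near 0 = open, leaning 0.5 rad towards the robot (slide's -x); 1.0 = locked, leaning 0.5 rad away from the robot (slide's +x); stays where it is left, takes about 1 N at its ball
- lock_lever_tip (a point): centre of the lever's black ball (26 mm across), on a 10 mm rod 80 mm from the hinge. The hinge lies along the slide's y at slide x = 0, y = +215 mm, 34 mm above the bench, on a grey block 70 (x) x 50 (y) mm whose top is 37 mm above the bench
Mind the look-alikes: they are no part of the job. What is shaped like the die but black or turquoise is not meant.

How it is judged (in metres and radians):
On the way, in this order (a step that is already met when the one before it is completed fails the run):
1. the rectangular die lies flat in the carrier's tray, dome up (x of die in the frame of tray between -0.012 and 0.012 m and y of die in the frame of tray between -0.012 and 0.012 m and z of die in the frame of tray below 0.003 m and angle between die's own z axis and vertical below 0.06 rad), for 0.2 s.
2. the carrier sits in the first station, within 4 mm of its notch centre (value of joint carrier between 0.156 and 0.164 m), for 0.3 s.
3. then the locking lever is thrown over (value of joint lock_lever above 0.85 rad), for 0.2 s.
At the end, for the whole second after the job is handed in: The rectangular die lies flat (within 0.06 rad and 3 mm of the tray floor), dome up, within 12 mm of the tray centre along each axis; the carrier rests in the first station, 0.156 to 0.164 m along; the locking lever is past 0.85 rad (all of step 1 and all of step 2 and velocity of joint carrier between -0.01 and 0.01 m/s and value of joint lock_lever above 0.85 rad); the robot touches nothing.
It fails at once if another die or the dish is shifted by more than 30 mm (distance of any of round_die, hex_die, dish from where it was at the start of the episode above 0.03 m).
It also fails if it takes over 58 s, if anything falls off the work surface, if the arm or the gripper's body presses on something with over 40 N, if the wrist force passes 120 N, or if a joint passes its speed limit or range.

### The arm

A 6-joint arm with a two-finger parallel gripper is mounted at the origin on the work surface. World frame = base frame: x ahead of the robot, y to its left, z up, the work surface at z = 0. Lengths are in mm, angles in rad, forces in N, time in s.
With the tool pointing down it reaches from about 400 to 825 mm from the base axis. Payload 7 kg.
Tool frame: the origin (TCP) lies midway between the tips of the shut fingers; the grasp point (between the pads) lies 19 mm behind it; z points along the fingers, y is the line along which they close (so a half turn about z gives the same grasp; the last joint's range is limited). The gripper opens to 88 mm and grips with 3 to 60 N. Pads are 19 mm wide; open, the fingers measure 130 mm over their backs; the gripper's body (78 mm by 193 mm) begins 47 mm behind the grasp point.
Start: joints at [-0.862, 0.359, 0.012, 0, -1.224, -0.288], TCP at [275.703, -616.103, 195.461] pointing down, gripper open.
Joint ranges: [-3.07, 3.07], [-1.43, 2.12], [-1.02, 1.25], [-3.03, 1.67], [-3.05, -0], [-3.03, 3.03]. Speed limits (rad/s): [2.39, 2.39, 3.01, 3.14, 3.14, 3.14].

### API

Orientations are given as [roll, pitch, yaw] about the fixed x, y, z axes, in that order (R = Rz(yaw) Ry(pitch) Rx(roll)).
In Python, from bench import get_state, get_image, camera_model, finish_job gives the robot as it stands.
- The arm moves only by the shell command python3 -m pendant 'ROWS' [OPENING] [FORCE]. ROWS is a JSON object of lists of equal length, an entry for each row: "dp": the shift along the tool's x, y, z as a fraction of full scale, a list of three; "delta_rot": the turn, a rotation vector about the tool's x, y, z as a fraction of full scale, a list of three. In form: {"dp": [[x, y, z], ...], "delta_rot": [[wx, wy, wz], ...]}. A call has exactly 10 rows; each row is the pose to reach, as a shift and turn from the pose commanded when the call began, along the tool's axes at that moment, turning the shorter way round; what a row does not reach only later rows make up. Full scale, the value 1, is 100 mm for a shift and 360 degrees for a turn. A row lasts 1/8 s, in which the tool goes at most 62.5 mm and 10.7 degrees, less where a joint would pass 70% of its speed; a pose out of reach is approached as far as the arm can. A call with a number of a shift or a turn outside -1 to 1 is refused whole. A call with a gripper value outside its range is refused whole. OPENING is the opening, from -1 (shut) to 1 (fully open), set as the call begins (- or left out, the last holds). The fingers move at their own pace and stop on an object; FORCE is the grip in N (left out, the last holds). Time passes only in rows, so rows that repeat a pose let the fingers close, or fill a call up. It gives the time, the measured TCP pose, the force, the opening and the grip force at its end, in the units of the state.
- get_state(): the state, without advancing time (a new reading comes with each control period).
- get_image(name): name is "scene" or "top" or "wrist"; returns the picture (480x640x3 uint8, red, green, blue); there is no depth.
- camera_model(name): a dict with "vfov" (degrees; the focal length in pixels is half the picture's height over the tangent of half this angle, whatever the lens; pixels are square), "cx", "cy" (the principal point, pixels), "k1" (the pictures are not rectified: a ray, as slopes to the right and down, at radius r is drawn at 1 + k1 r^2 times it, then the intrinsics apply), "position" and "orientation" of the camera in the world. Camera axes: x right, y up, looking along -z (the intrinsics and any distortion apply to the point x, -y, -z); pixel columns grow to the right and rows downward; lengths in mm; the calibration is good to about 2 mm. A picture is of the moment at which its call begins: read the wrist's pose just before it. camera_model takes no time and is no camera call; for the wrist camera it gives the pose at the moment of the call.
- finish_job(): hands the job in; it is judged then, once.
The state is a dict: "clock": time; "joints": joint angles; "qd": joint speeds; "tau": joint torques, N m; "tool_pos": TCP position; "orientation": TCP orientation; "force": force on the tool from outside, world axes, zero at the start; "torque": the same for the moment, N m; "width": opening from 0.0 (shut) to 1.0 (fully open); "finger_force": force on a finger pad.
Only numpy, scipy, OpenCV 4.12 (cv2) and the standard library are available. Lean on these libraries where they do the work, as an engineer would, in place of code of your own. Each camera call takes 0.05 s, during which the arm holds its last target. There are 200 camera calls.

## Working session

There is one attempt and no reset: what is moved stays moved. The work goes in short steps, Python scripts to look and compute and a shell command to move; the robot and the scene stay as the last step left them, time stands still between calls to the robot, and variables do not carry over. Pictures are saved under pics/ and viewed, at most 10 in all, crops included, and the job is handed in when it is done.

```bash
mkdir -p pics; cat > h.py <<'E'
import numpy as np, cv2, json
from bench import get_state, get_image, camera_model
from scipy.spatial.transform import Rotation as R
def rot(o):
    o=np.array(o,float)
    return o if o.shape==(3,3) else (R.from_euler('xyz',o) if o.size==3 else R.from_quat(o)).as_matrix()
def ray(m,u,v):
    f=240/np.tan(np.radians(m['vfov'])/2)
    d=np.array([(u-m['cx'])/f,(v-m['cy'])/f]); s=d.copy()
    for _ in range(30): s=d/(1+m['k1']*(s@s))
    r=rot(m['orientation'])@np.array([s[0],-s[1],-1]); return np.array(m['position']),r/np.linalg.norm(r)
def atz(m,u,v,z):
    p,r=ray(m,u,v); return p+r*(z-p[2])/r[2]
def tri(*obs):
    A=0;b=0
    for m,u,v in obs:
        p,r=ray(m,u,v); P=np.eye(3)-np.outer(r,r); A=A+P; b=b+P@p
    return np.linalg.solve(A,b)
def proj(m,X):
    f=240/np.tan(np.radians(m['vfov'])/2)
    c=rot(m['orientation']).T@(np.array(X)-m['position']); s=np.array([c[0],-c[1]])/-c[2]
    s=s*(1+m['k1']*(s@s)); return s*f+[m['cx'],m['cy']]
def snap(name,fn):
    m=camera_model(name); im=get_image(name); cv2.imwrite('pics/'+fn+'.png',im[:,:,::-1])
    json.dump({k:(np.array(v).tolist()) for k,v in m.items()},open('pics/'+fn+'.json','w')); return m
def load(fn): return json.load(open('pics/'+fn+'.json'))
E
python3 - <<'E'
from h import *
for n in ['scene','top','wrist']: print(snap(n,n+'0'))
print(get_state())
E
```

```text
{'vfov': 57.17563000982103, 'cx': 316.28175715213104, 'cy': 235.46846455856175, 'k1': -0.09737711696803511, 'position': array([ 844.10697486, -747.45481102,  567.67408607]), 'orientation': array([ 0.97963775, -0.00580745,  0.50007896])}
{'vfov': 42.916930047877806, 'cx': 328.4785161859579, 'cy': 235.1446326616247, 'k1': -0.08846433021810247, 'position': array([ 307.9823359 ,  -97.21662274, 1604.68488329]), 'orientation': array([ 0.11731507, -0.00343827, -1.57557334])}
{'vfov': 62.99570654724032, 'cx': 321.6438970234114, 'cy': 239.51382174141497, 'k1': -0.010918753500420106, 'position': array([ 214.98821485, -644.60297896,  382.66347986]), 'orientation': array([-2.53316884e-01, -1.68955080e-03,  1.99136005e+00])}
{'clock': 0.15, 'joints': array([-8.61907750e-01,  3.59230986e-01,  1.12872600e-02, -2.55450695e-04,
       -1.22408979e+00, -2.88089296e-01]), 'qd': array([-0.00158248, -0.00158615,  0.00398511,  0.00090705, -0.0019728 ,
        0.00122664]), 'tau': array([ 2.99262232e-03, -5.83279896e+01,  2.93290204e+01,  7.00114846e+00,
        8.73089244e-03, -1.19444644e-04]), 'tool_pos': array([ 275.53700962, -615.76619571,  194.74000905]), 'orientation': array([ 3.14033821e+00, -1.21268034e-04, -2.72088025e+00]), 'force': array([ 0.18792683,  0.01285241, -0.3401369 ]), 'torque': array([-0.01761374, -0.01993724, -0.01982992]), 'finger_force': 0.0, 'width': 1.0017923052843205}
```

View pics/top0.png

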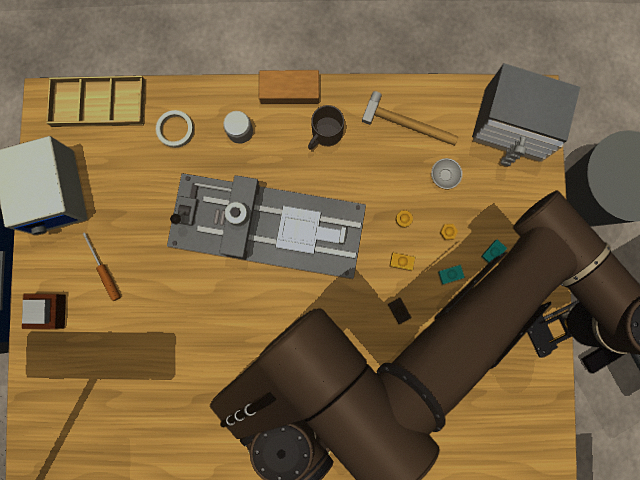

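View pics/scene0.png

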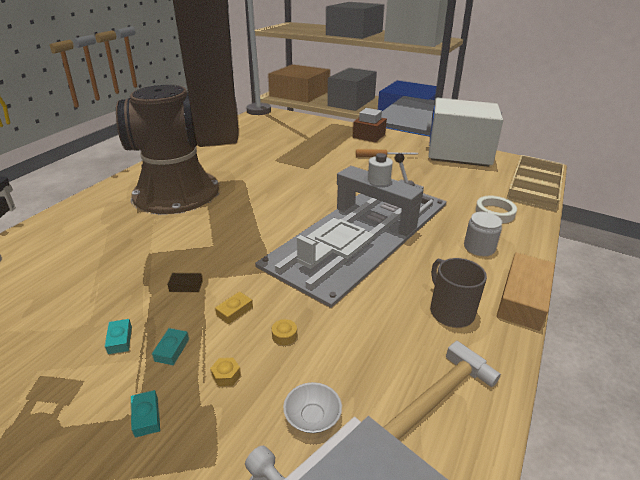

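Top view: die at about (402,261), carrier at (299,229), post at (341,234), slide at (267,224). Scene view: die at (234,306), carrier at (340,236). Next, enlarged crops.

```bash
python3 - <<'E'
import cv2
a=cv2.imread('pics/top0.png')[165:285,160:426]; cv2.imwrite('pics/tc.png',cv2.resize(a,None,fx=3,fy=3,interpolation=cv2.INTER_CUBIC))
a=cv2.imread('pics/scene0.png')[140:330,200:460]; cv2.imwrite('pics/sc.png',cv2.resize(a,None,fx=3,fy=3,interpolation=cv2.INTER_CUBIC))
E
```

```text
(no output)
```

View pics/tc.png

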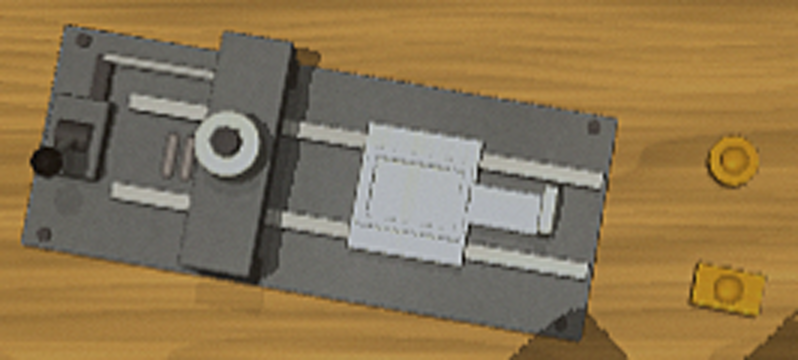

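View pics/sc.png

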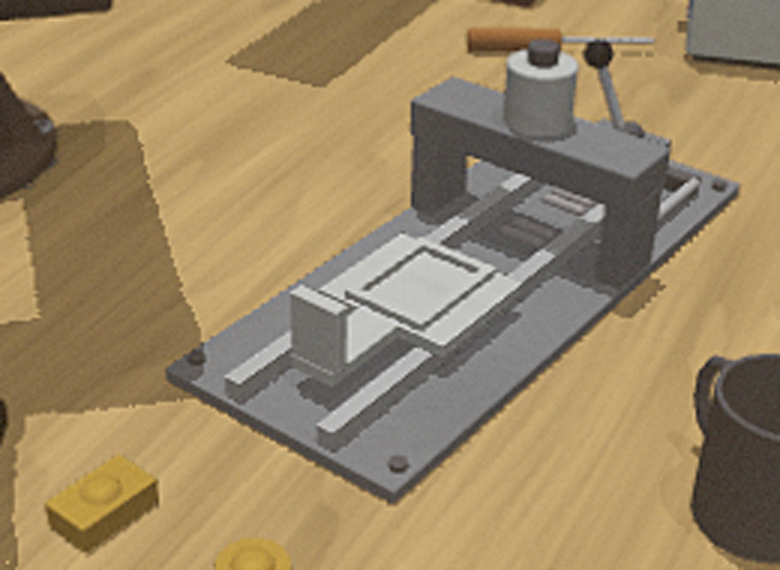

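Crops: die top-face corners, post top, tray rim, lever ball and base corners can all be read in both views; triangulating them.

```bash
python3 - <<'E'
from h import *
T=load('top0');S=load('scene0')
t=lambda p:(T,160+(p[0]-1)/3,165+(p[1]-1)/3)
s=lambda p:(S,200+(p[0]-1)/3,140+(p[1]-1)/3)
for n,a,b in [('dome',(729,289),(100,484)),('die c',(728,289),(102,495)),('post',(550,210),(324,298)),('ball',(46,161),(598,53)),('tray',(421,198),(421,286)),
 ('base far-load',(617,117),(392,494)),('base near-load',(583,340),(167,375)),('base far-lever',(65,25),(738,186))]:
    print(n,tri(t(a),s(b)).round(1))
print('top only: base corners',[atz(*t(p),12)[:2].round(1) for p in [(65,25),(617,117),(583,340),(23,246)]])
print('die top',[atz(*t(p),20)[:2].round(1) for p in [(697,263),(765,273),(762,317),(691,304)]])
print('die scene',[atz(*s(p),20)[:2].round(1) for p in [(46,507),(118,456),(158,483),(85,534)]])
print('plate c', [atz(*t(p),44)[:2].round(1) for p in [(370,122),(483,142),(464,266),(348,249)]])
print('post t',atz(*t((550,210)),88), 'post s',atz(*s((324,298)),88))
print('tray s', [atz(*s(p),44)[:2].round(1) for p in [(345,293),(420,245),(497,272),(422,328)]])
print('dome', atz(*t((729,289)),25),atz(*s((100,484)),25))
E
```

```text
dome [ 426.6 -295.6   22.1]
die c [ 427.2 -295.9   13.5]
post [ 491.  -137.7   86.1]
ball [529.1 279.3 106. ]
tray [508.3 -27.8  36.7]
base far-load [ 579.6 -201.9    7.5]
base near-load [ 384.6 -168.8    4.5]
base far-lever [665.9 290.1   7.5]
top only: base corners [array([664.6, 288.9]), array([ 579.1, -201.5]), array([ 382.9, -169.6]), array([467. , 321.1])]
die top [array([ 448.9, -269. ]), array([ 439.8, -328.2]), array([ 401.5, -324.8]), array([ 413.2, -263.2])]
die scene [array([ 409.9, -325.6]), array([ 419.7, -267. ]), array([ 456.1, -275.1]), array([ 444.5, -332.2])]
plate c [array([570.1,  13.9]), array([552.2, -83.6]), array([445.1, -67. ]), array([460.1,  32.3])]
post t [ 487.75243414 -139.62078829   88.        ] post s [ 495.22962547 -137.8422862    88.        ]
tray s [array([473.1, -69.2]), array([491.2,  14.1]), array([556.3,   8.2]), array([539.4, -80.9])]
dome [ 425.67621609 -295.88656118   25.        ] [ 429.51174018 -297.41366296   25.        ]
```

```bash
cat >> h.py <<'E'
O=np.array([523.4,59.7]); TH=np.arctan2(85.5,490.4); SX=np.array([np.cos(TH),-np.sin(TH)]); SY=np.array([np.sin(TH),np.cos(TH)])
def w(sx,sy): return O+SX*sx+SY*sy
def sl(p): d=np.array(p)[:2]-O; return d@SX,d@SY
YAW=-np.pi/2-TH
def need(x,y,z,yaw=YAW):
    s=get_state(); M=rot(s['orientation']); Mt=R.from_euler('xyz',[np.pi,0,yaw]).as_matrix()
    print('dp',(M.T@(np.array([x,y,z])-s['tool_pos'])/100).round(3),'rot',(R.from_matrix(M.T@Mt).as_rotvec()/2/np.pi).round(4),'t',s['clock'],'f',s['force'].round(1))
E
python3 -c "
from h import *
need(427,-296.5,150)"
```

```text
dp [-2.687  2.295  0.45 ] rot [ 2.000e-04  1.000e-04 -1.556e-01] t 0.15 f [ 0.2  0.  -0.3]
```

```bash
python3 -m pendant '{"dp":[[-0.1,0.08,0],[-0.25,0.21,0],[-0.4,0.34,0],[-0.55,0.47,0],[-0.7,0.6,0],[-0.82,0.7,0],[-0.92,0.79,0],[-1,0.86,0],[-1,0.86,0],[-1,0.86,0]],"delta_rot":[[0,0,-0.02],[0,0,-0.045],[0,0,-0.07],[0,0,-0.095],[0,0,-0.12],[0,0,-0.14],[0,0,-0.15],[0,0,-0.156],[0,0,-0.156],[0,0,-0.156]]}'; python3 -c "
from h import *
need(427,-296.5,150)"
```

```text
clock: 1.4
tool_pos: [331.8, -497.0, 195.5]
orientation: [3.142, -0.0, -1.742]
force: [0.3, 0.4, -0.0]
width: 0.998
finger_force: 0.0
dp [-2.138 -0.598  0.454] rot [ 0.     -0.      0.0003] t 1.4 f [ 0.3  0.4 -0. ]
```

```bash
python3 -m pendant '{"dp":[[-0.1,-0.03,0],[-0.25,-0.08,0],[-0.4,-0.12,0],[-0.55,-0.17,0],[-0.7,-0.21,0],[-0.85,-0.26,0],[-1,-0.3,0],[-1,-0.3,0],[-1,-0.3,0],[-1,-0.3,0]],"delta_rot":[[0,0,0],[0,0,0],[0,0,0],[0,0,0],[0,0,0],[0,0,0],[0,0,0],[0,0,0],[0,0,0],[0,0,0]]}'; python3 -c "
from h import *
need(427,-296.5,150); m=snap('wrist','w1')
print(proj(m,[427,-296.5,20]),m['position'])"
```

```text
clock: 2.65
tool_pos: [378.2, -403.5, 195.4]
orientation: [3.141, -0.0, -1.741]
force: [-0.3, -0.5, 0.7]
width: 0.998
finger_force: 0.0
dp [-1.138 -0.3    0.454] rot [ 0.     -0.      0.0004] t 2.65 f [-0.3 -0.5  0.7]
[292.91236821 323.26393439] [ 367.4732137  -470.97275813  383.42586296]
```

View pics/w1.png

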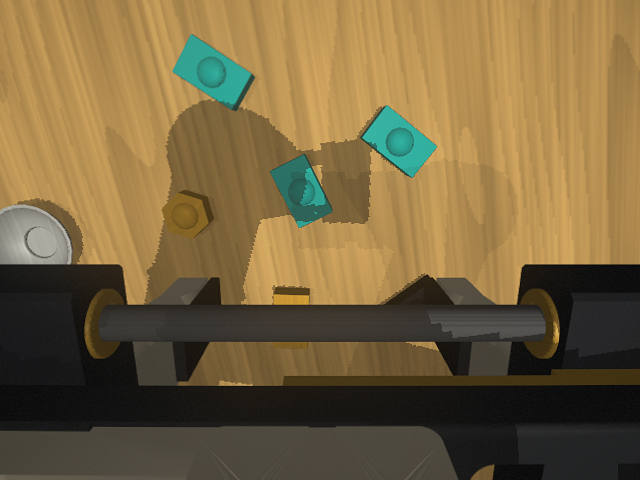

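Wrist view: die (partly hidden by the gripper) centred near (291,320) against a predicted (293,323), with edges parallel to the tool: the estimate and yaw are good. Proceeding.

```bash
python3 -m pendant '{"dp":[[-0.1,-0.03,0.05],[-0.25,-0.08,0.15],[-0.4,-0.12,0.3],[-0.55,-0.17,0.45],[-0.7,-0.21,0.6],[-0.85,-0.26,0.75],[-1,-0.3,0.85],[-1,-0.3,0.85],[-1,-0.3,0.85],[-1,-0.3,0.85]],"delta_rot":[[0,0,0],[0,0,0],[0,0,0],[0,0,0],[0,0,0],[0,0,0],[0,0,0],[0,0,0],[0,0,0],[0,0,0]]}'; python3 -c "
from h import *
need(426.5,-297.5,9)"
```

```text
clock: 3.95
tool_pos: [425.0, -310.2, 110.9]
orientation: [-3.141, -0.0, -1.741]
force: [0.4, 0.9, -0.0]
width: 0.999
finger_force: 0.0
dp [-0.128  0.008  1.019] rot [-0.0001 -0.      0.0004] t 3.95 f [ 0.4  0.9 -0. ]
```

```bash
python3 -m pendant '{"dp":[[-0.07,0,0.1],[-0.13,0.01,0.25],[-0.13,0.01,0.4],[-0.13,0.01,0.55],[-0.13,0.01,0.7],[-0.13,0.01,0.82],[-0.13,0.01,0.92],[-0.13,0.01,1],[-0.13,0.01,1],[-0.13,0.01,1]],"delta_rot":[[0,0,0],[0,0,0],[0,0,0],[0,0,0],[0,0,0],[0,0,0],[0,0,0],[0,0,0],[0,0,0],[0,0,0]]}'
python3 -m pendant '{"dp":[[0,0,0],[0,0,0],[0,0,0],[0,0,0],[0,0,0],[0,0,0],[0,0,0],[0,0,0],[0,0,0],[0,0,0]],"delta_rot":[[0,0,0],[0,0,0],[0,0,0],[0,0,0],[0,0,0],[0,0,0],[0,0,0],[0,0,0],[0,0,0],[0,0,0]]}' -1 30; python3 -c "
from h import *
snap('scene','s2')"
```

```text
clock: 5.2
tool_pos: [426.3, -296.9, 10.8]
orientation: [-3.141, -0.0, -1.741]
force: [-0.5, -0.2, 0.0]
width: 1.001
finger_force: 0.0
clock: 6.45
tool_pos: [426.0, -296.8, 10.5]
orientation: [3.142, 0.0, -1.741]
force: [-0.1, -0.5, -0.2]
width: 0.006
finger_force: 0.0
```

```bash
python3 -c "
import cv2
a=cv2.imread('pics/s2.png')[170:370,130:390]; cv2.imwrite('pics/s2c.png',cv2.resize(a,None,fx=3,fy=3,interpolation=cv2.INTER_CUBIC))"
```

```text
(no output)
```

View pics/s2c.png

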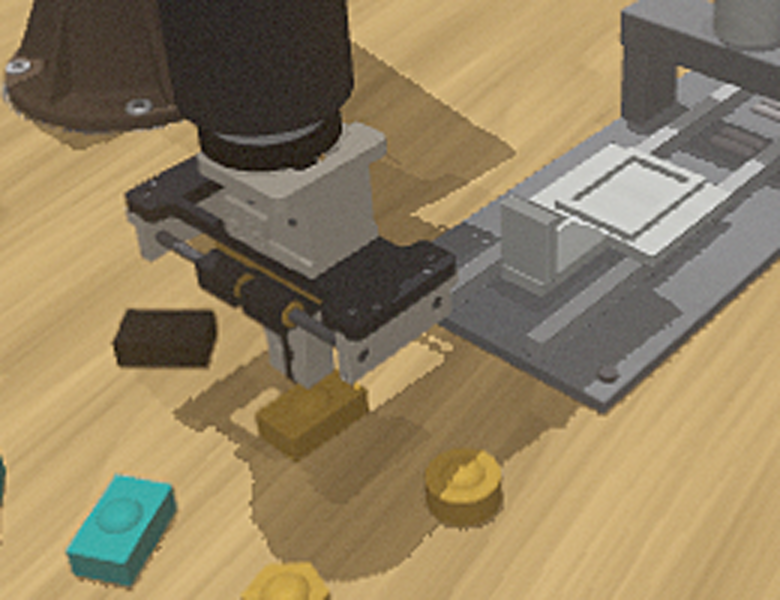

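Scene crop: the die stands untouched at crop (313,417) and the shut fingers end near (305,385), so the grasp missed. Comparing projections to find out how.

```bash
python3 -c "
from h import *
import cv2
m=load('s2'); s=get_state(); print(s['tool_pos'],s['width'])
M=rot(s['orientation'])
for dz in (0,15):
  print(dz,[((proj(m,s['tool_pos']+M@[a,b,-dz])-[130,170])*3).round() for a in(-9.5,9.5) for b in (-21,0,21)])
print('body', [((proj(m,s['tool_pos']+M@[a,b,-66])-[130,170])*3).round() for a in(-39,39) for b in (-96,96)])
a=cv2.imread('pics/s2.png')[270:330,190:270]; cv2.imwrite('pics/s2d.png',cv2.resize(a,None,fx=9,fy=9,interpolation=cv2.INTER_CUBIC))
"
```

```text
[ 426.01395959 -296.79957384   10.46634635] 0.003723018628499303
0 [array([343., 415.]), array([319., 400.]), array([296., 385.]), array([320., 432.]), array([296., 416.]), array([273., 402.])]
15 [array([340., 397.]), array([316., 382.]), array([293., 367.]), array([317., 413.]), array([293., 398.]), array([270., 383.])]
body [array([463., 359.]), array([240., 235.]), array([364., 434.]), array([141., 293.])]
```

View pics/s2d.png

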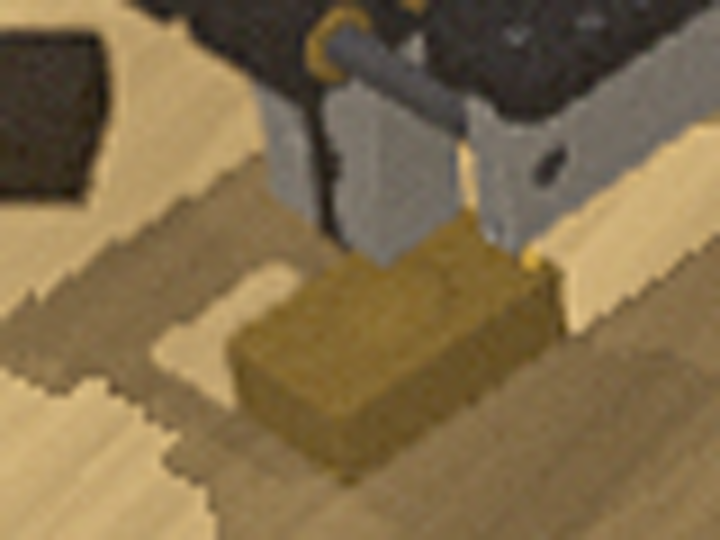

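The finger outline lies about 13 px above where it should be, yet the die is unmoved, so the real tips may be higher than reported. Opening and looking again with both cameras in one composite.

```bash
python3 -m pendant '{"dp":[[0,0,0],[0,0,0],[0,0,0],[0,0,0],[0,0,0],[0,0,0],[0,0,0],[0,0,0],[0,0,0],[0,0,0]],"delta_rot":[[0,0,0],[0,0,0],[0,0,0],[0,0,0],[0,0,0],[0,0,0],[0,0,0],[0,0,0],[0,0,0],[0,0,0]]}' 1 30; python3 -c "
from h import *
m=snap('scene','s3'); mw=snap('wrist','w3'); s=get_state(); M=rot(s['orientation'])
a=cv2.imread('pics/s3.png')
for dz,c in ((0,(0,0,255)),(33,(0,255,0))):
  for q in (44,-44):
    u,v=proj(m,s['tool_pos']+M@[0,q,-dz]); cv2.circle(a,(int(round(u)),int(round(v))),0,c,-1)
a=cv2.resize(a[250:335,170:290],None,fx=4.8,fy=4.8,interpolation=cv2.INTER_CUBIC)
b=cv2.resize(cv2.imread('pics/w3.png'),(216,162)); 
c=np.zeros((a.shape[0],a.shape[1]+216,3),np.uint8); c[:,:a.shape[1]]=a; c[:162,a.shape[1]:]=b
t=cv2.imread('pics/top0.png')[260:400,500:640]; T=load('top0')
u,v=proj(T,[275.7,-616.1,195.5]); print(u,v); 
t=cv2.resize(t,(216,216)); c[180:396,a.shape[1]:]=t
cv2.imwrite('pics/c3.png',c)"
```

```text
clock: 7.75
tool_pos: [426.0, -296.8, 10.5]
orientation: [3.142, -0.0, -1.741]
force: [-0.3, 0.8, 0.5]
width: 0.993
finger_force: 0.0
550.0086864464853 319.04875443192304
```

View pics/c3.png

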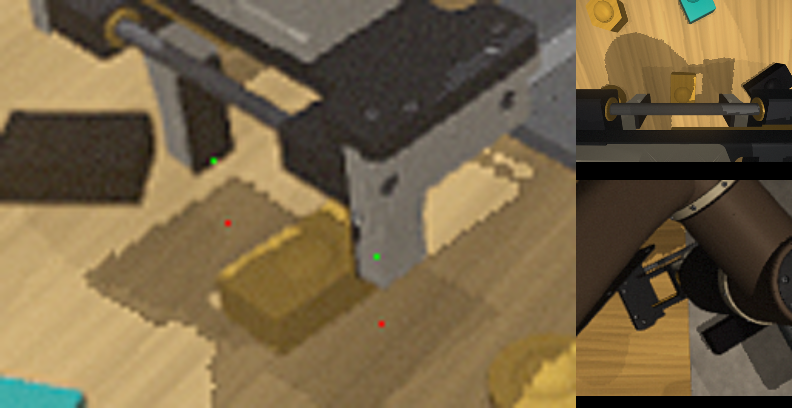

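```bash
python3 -c "
from h import *
a,b=load('w1'),load('w3')
print(a['position'],b['position'],a['orientation'],b['orientation'])
for z in (0,20): print(proj(b,[427,-297,z]), proj(a,[427,-297,z]))
print('triang',tri((a,291.5,319),(b,314,258)))
im=cv2.imread('pics/w3.png')
hsv=cv2.cvtColor(im,cv2.COLOR_BGR2HSV)
cv2.imwrite('pics/w3c.png',cv2.resize(im[190:310,240:400],None,fx=5,fy=5,interpolation=cv2.INTER_CUBIC))
"
```

```text
[367.4732136987628, -470.97275812806146, 383.4258629578549] [415.3084009661818, -364.23282294610345, 198.495710160261] [-0.25360890433849903, -0.0002542860696084226, 2.9712035373253785] [-0.25362423284995805, -0.0001011035264559812, 2.9716400830552567]
[321.32244309 269.93218264] [294.15135748 314.24364564]
[321.29386755 283.37935155] [292.81975835 322.82047906]
triang [ 423.32672073 -320.55508945   58.25674116]
```

View pics/w3c.png

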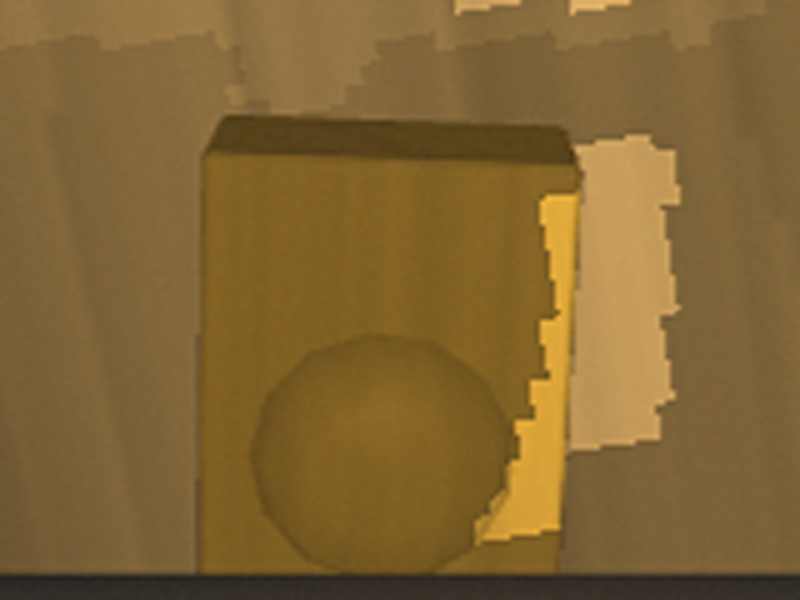

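Wrist crop: dome at about (316,281) in the full picture, and its size fits the reported camera height, so die and camera poses are right. The fingers themselves stand short of the nominal TCP. Fitting how much.

```bash
python3 -c "
from h import *
m=load('s3'); s=get_state(); M=rot(s['orientation'])
for dz in (0,25,30,35,40):
  print(dz,*[((proj(m,s['tool_pos']+M@[a,b,-dz])-[170,250])*4.8).round() for b in (-65,-44,44,65) for a in (9.5,-9.5)])
w3=load('w3')
print(atz(w3,316.4,281,25), atz(w3,240+203/5,190+155/5,20),atz(w3,240+572/5,190+163/5,20))
"
```

```text
0 [403. 360.] [439. 332.] [363. 334.] [399. 306.] [205. 233.] [242. 208.] [171. 210.] [207. 186.]
25 [398. 311.] [435. 282.] [356. 285.] [394. 257.] [197. 184.] [234. 160.] [162. 162.] [199. 138.]
30 [396. 300.] [434. 272.] [355. 275.] [393. 247.] [195. 174.] [233. 150.] [160. 152.] [197. 128.]
35 [395. 290.] [433. 262.] [354. 264.] [392. 237.] [194. 164.] [231. 140.] [158. 142.] [196. 118.]
40 [394. 280.] [432. 251.] [353. 254.] [390. 227.] [192. 154.] [230. 130.] [156. 132.] [194. 108.]
[ 428.74042511 -300.44721726   25.        ] [ 440.42759679 -330.6267412    20.        ] [ 406.70794336 -324.06760836   20.        ]
```

Tips are about 31–32 mm above the reported TCP. I'll add that to the height, descending with force checks.

```bash
python3 -m pendant '{"dp":[[0.03,-0.03,0],[0.03,-0.03,0.03],[0.03,-0.03,0.06],[0.03,-0.03,0.1],[0.03,-0.03,0.14],[0.03,-0.03,0.18],[0.03,-0.03,0.21],[0.03,-0.03,0.23],[0.03,-0.03,0.25],[0.03,-0.03,0.25]],"delta_rot":[[0,0,0],[0,0,0],[0,0,0],[0,0,0],[0,0,0],[0,0,0],[0,0,0],[0,0,0],[0,0,0],[0,0,0]]}' 1 30; python3 -c "
from h import *
m=snap('scene','s4'); s=get_state(); M=rot(s['orientation'])
a=cv2.imread('pics/s4.png')
a=cv2.resize(a[250:335,170:290],None,fx=6,fy=6,interpolation=cv2.INTER_CUBIC); cv2.imwrite('pics/c4.png',a)
for dz in (28,32,36):
  print(dz,*[((proj(m,s['tool_pos']+M@[a,b,-dz])-[170,250])*6).round() for b in (-65,-44,44,65) for a in (9.5,-9.5)])"
```

```text
clock: 9.1
tool_pos: [428.4, -300.2, -14.7]
orientation: [3.141, 0.0, -1.741]
force: [-0.5, -0.4, -0.5]
width: 1.001
finger_force: 0.0
28 [503. 454.] [549. 417.] [452. 421.] [498. 386.] [254. 293.] [300. 262.] [211. 265.] [257. 234.]
32 [502. 444.] [548. 408.] [451. 411.] [497. 376.] [253. 284.] [299. 252.] [209. 255.] [255. 225.]
36 [501. 434.] [547. 398.] [450. 401.] [496. 366.] [251. 274.] [297. 243.] [207. 246.] [253. 215.]
```

View pics/c4.png

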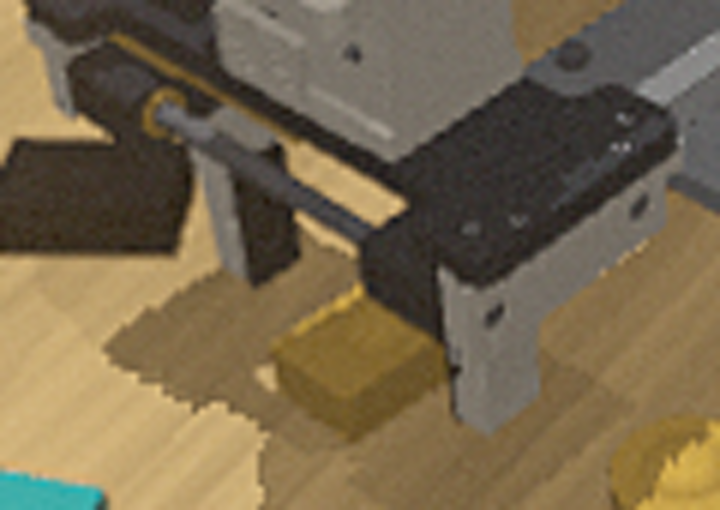

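Fingers straddle the die, with tips about 17 mm above the bench (left tip at crop (252,285)). Down 8 mm, then grip. That was my tenth picture, so later checks are numeric.

```bash
python3 -m pendant '{"dp":[[0,0,0.02],[0,0,0.04],[0,0,0.06],[0,0,0.08],[0,0,0.08],[0,0,0.08],[0,0,0.08],[0,0,0.08],[0,0,0.08],[0,0,0.08]],"delta_rot":[[0,0,0],[0,0,0],[0,0,0],[0,0,0],[0,0,0],[0,0,0],[0,0,0],[0,0,0],[0,0,0],[0,0,0]]}' 1 40
python3 -m pendant '{"dp":[[0,0,0],[0,0,0],[0,0,0],[0,0,0],[0,0,0],[0,0,0],[0,0,0],[0,0,0],[0,0,0],[0,0,0]],"delta_rot":[[0,0,0],[0,0,0],[0,0,0],[0,0,0],[0,0,0],[0,0,0],[0,0,0],[0,0,0],[0,0,0],[0,0,0]]}' -1 40
```

```text
clock: 10.4
tool_pos: [428.5, -300.3, -22.5]
orientation: [-3.142, -0.0, -1.741]
force: [-0.4, -0.1, 0.7]
width: 1.0
finger_force: 0.0
clock: 11.65
tool_pos: [428.3, -300.2, -22.6]
orientation: [3.141, 0.0, -1.741]
force: [-0.8, 0.2, 1.1]
width: 0.409
finger_force: 39.7
```

```bash
python3 -m pendant '{"dp":[[0,0,-0.1],[0,0,-0.3],[0,0,-0.5],[0,0,-0.7],[0,0,-0.9],[-0.1,0,-1],[-0.25,-0.02,-1],[-0.4,-0.04,-1],[-0.55,-0.06,-1],[-0.65,-0.07,-1]],"delta_rot":[[0,0,0],[0,0,0],[0,0,0],[0,0,0],[0,0,0],[0,0,0],[0,0,0],[0,0,0],[0,0,0],[0,0,0]]}' -1 40
python3 -m pendant '{"dp":[[-0.1,-0.01,-0.03],[-0.25,-0.03,-0.08],[-0.4,-0.04,-0.12],[-0.55,-0.06,-0.15],[-0.7,-0.07,-0.15],[-0.82,-0.09,-0.15],[-0.92,-0.1,-0.15],[-1,-0.11,-0.15],[-1,-0.11,-0.15],[-1,-0.11,-0.15]],"delta_rot":[[0,0,0],[0,0,0],[0,0,0],[0,0,0],[0,0,0],[0,0,0],[0,0,0],[0,0,0],[0,0,0],[0,0,0]]}' -1 40
python3 -c "
from h import *
need(508,-28,93)"
```

```text
clock: 12.9
tool_pos: [446.5, -236.1, 77.0]
orientation: [3.141, -0.0, -1.74]
force: [-0.6, -0.5, -4.7]
width: 0.407
finger_force: 39.7
clock: 14.15
tool_pos: [473.9, -140.8, 92.4]
orientation: [3.141, -0.0, -1.741]
force: [-0.6, 0.6, -3.9]
width: 0.412
finger_force: 39.7
dp [-1.17  -0.145 -0.006] rot [ 0.     -0.      0.0004] t 14.15 f [-0.6  0.6 -3.9]
```

```bash
python3 -m pendant '{"dp":[[-0.1,-0.01,0],[-0.25,-0.03,0],[-0.4,-0.05,0],[-0.55,-0.07,0],[-0.7,-0.09,0],[-0.82,-0.11,0],[-0.92,-0.12,0],[-1,-0.13,0],[-1,-0.13,0],[-1,-0.13,0]],"delta_rot":[[0,0,0],[0,0,0],[0,0,0],[0,0,0],[0,0,0],[0,0,0],[0,0,0],[0,0,0],[0,0,0],[0,0,0]]}' -1 40
python3 - <<'E'
from h import *
need(508,-28,93)
m=snap('wrist','w5'); im=cv2.imread('pics/w5.png')
print('predicted post top',[proj(m,[*(w(a,-200.3+b)),88]).round() for a in(-20,20) for b in(-6,6)])
print('plate rear corners',[proj(m,[*(w(a,-86.3-50)),38+6]).round() for a in (-55,55)], 'front', [proj(m,[*(w(a,-86.3+50)),44]).round() for a in (-55,55)])
g=cv2.cvtColor(im,cv2.COLOR_BGR2GRAY); hsv=cv2.cvtColor(im,cv2.COLOR_BGR2HSV)
mask=((hsv[:,:,1]<60)&(hsv[:,:,2]>140)).astype(np.uint8)
for v in range(0,320,16): print(v,''.join('#' if hsv[v,u,2]>160 and hsv[v,u,1]<60 else ('+' if hsv[v,u,1]<60 and hsv[v,u,2]>100 else ('-' if hsv[v,u,1]<70 else '.')) for u in range(0,640,8)))
E
```

```text
clock: 15.4
tool_pos: [503.6, -44.5, 92.4]
orientation: [3.141, -0.0, -1.741]
force: [-0.2, -0.2, -3.7]
width: 0.404
finger_force: 39.7
dp [-0.17  -0.015 -0.006] rot [ 0.     -0.      0.0004] t 15.4 f [-0.2 -0.2 -3.7]
predicted post top [array([364.,  66.]), array([364.,  94.]), array([277.,  66.]), array([277.,  94.])]
plate rear corners [array([411., 203.]), array([230., 202.])] front [array([402., 350.]), array([239., 350.])]
0 ................................................................................
16 ....................++++++++++###++++++#+++++++###++++++++++....................
32 ....................++++++++++###++++++++++++++###++++++++++....................
48 ....................+++-++++++###+++#########++###++++++-+++....................
64 .....................+++++++++###+############-###+++++++++.....................
80 .....................+++++++++###+############-###+++++++++.....................
96 .....................+++++++++###-#+++++++++++-##++#+++++++.....................
112 .....................+++++++++###+############-##++++++++++.................
[... 324 characters left out ...]
....................
192 ......................++++++++++++++++#####+++#+++--++++++......................
208 ......................+++++++#++++#################-++++++......................
224 ......................-++++++#++++++#++++++++++#++++++++++......................
240 .......................++++++#++++++..........+#+++-+++++.......................
256 .......................++++++#++#++............++++-+++--.......................
272 ......................-------#+++++............+++++------------------..........
288 -...................----------++++-...........--++++---------------------.......
304 -......----.---------------...-----.............----..---------------------.....
```

```bash
python3 - <<'E'
from h import *
g=cv2.GaussianBlur(cv2.imread('pics/w5.png',0),(3,3),0).astype(int)
print('col 320 rows 36..130', list(zip(range(36,130,2),g[36:130:2,310:330].mean(1).astype(int))))
print('col 285', list(zip(range(180,250,2),g[180:250:2,255:262].mean(1).astype(int))))
for r in (75,215,250): print('row',r, list(zip(range(216,430,3),g[r-2:r+3,216:430:3].mean(0).astype(int))))
E
```

```text
col 320 rows 36..130 [(36, np.int64(157)), (38, np.int64(157)), (40, np.int64(158)), (42, np.int64(158)), (44, np.int64(158)), (46, np.int64(158)), (48, np.int64(158)), (50, np.int64(159)), (52, np.int64(160)), (54, np.int64(160)), (56, np.int64(161)), (58, np.int64(161)), (60, np.int64(162)), (62, np.int64(162)), (64, np.int64(204)), (66, np.int64(237)), (68, np.int64(242)), (70, np.int64(242)), (72, np.int64(242)), (74, np.int64(243)), (76, np.int64(243)), (78, np.int64(243)), (80, np.int64(243)), (82, np.int64(243)), (84, np.int64(243)), (86, np.int64(239)), (88, np.int64(212)), (90, np.int64(133)), (92, np.int64(109)), (94, np.int64(110)), (96, np.int64(110)), (98, np.int64(107)), (100, np.int64(210)), (102, np.int64(244)), (104, np.int64(244)), (106, np.int64(244)), (108, np.int64(244)), (110, np.int64(244)), (112, np.int64(244)), (114, np.int64(244)), (116, np.int64(244)), (118, np.int64(244)), (120, np.int64(244)), (122, np.int64(245)), (124, np.int64(244)), (126, np.int64(245)), (128, np.int64(245))]
col 285 [(180, np.int64(163)), (182, np.int64(163)), (184, np.int64(157)), (
[... 4773 characters left out ...]
(336, np.int64(114)), (339, np.int64(115)), (342, np.int64(117)), (345, np.int64(117)), (348, np.int64(117)), (351, np.int64(115)), (354, np.int64(115)), (357, np.int64(118)), (360, np.int64(118)), (363, np.int64(116)), (366, np.int64(117)), (369, np.int64(127)), (372, np.int64(212)), (375, np.int64(176)), (378, np.int64(156)), (381, np.int64(155)), (384, np.int64(155)), (387, np.int64(155)), (390, np.int64(155)), (393, np.int64(154)), (396, np.int64(154)), (399, np.int64(139)), (402, np.int64(97)), (405, np.int64(98)), (408, np.int64(98)), (411, np.int64(120)), (414, np.int64(150)), (417, np.int64(149)), (420, np.int64(148)), (423, np.int64(148)), (426, np.int64(148)), (429, np.int64(148))]
```

```bash
python3 - <<'E'
from h import *
m=load('w5'); s=get_state(); M=rot(s['orientation'])
for n,u,v,z,off in [('post',314.3,76.5,88,115),('plate rear',315.5,199,38,50),('post frontedge',314.3,89.5,88,109),('post rear',314.3,64,88,121)]:
    p=atz(m,u,v,z); t=p[:2]+SY*off; print(n,p.round(1),'tray',t.round(1),'rel TCP tool',(M.T@(np.array([*t,s['tool_pos'][2]])-s['tool_pos'])).round(1))
E
```

```text
post [ 491.6 -139.5   88. ] tray [511.3 -26.2] rel TCP tool [-19.4  -4.5  -0. ]
plate rear [502.9 -76.3  38. ] tray [511.4 -27.1] rel TCP tool [-18.6  -4.8  -0. ]
post frontedge [ 492.5 -134.    88. ] tray [511.3 -26.6] rel TCP tool [-19.   -4.5  -0. ]
post rear [ 490.6 -144.8   88. ] tray [511.4 -25.6] rel TCP tool [-20.1  -4.5  -0. ]
```

```bash
python3 -m pendant '{"dp":[[-0.08,-0.02,0],[-0.16,-0.04,0.02],[-0.19,-0.045,0.1],[-0.19,-0.045,0.22],[-0.19,-0.045,0.36],[-0.19,-0.045,0.5],[-0.19,-0.045,0.6],[-0.19,-0.045,0.68],[-0.19,-0.045,0.72],[-0.19,-0.045,0.74]],"delta_rot":[[0,0,0],[0,0,0],[0,0,0],[0,0,0],[0,0,0],[0,0,0],[0,0,0],[0,0,0],[0,0,0],[0,0,0]]}' -1 40
python3 -m pendant '{"dp":[[0,0,0],[0,0,0.005],[0,0,0.01],[0,0,0.01],[0,0,0.015],[0,0,0.015],[0,0,0.02],[0,0,0.02],[0,0,0.02],[0,0,0.02]],"delta_rot":[[0,0,0],[0,0,0],[0,0,0],[0,0,0],[0,0,0],[0,0,0],[0,0,0],[0,0,0],[0,0,0],[0,0,0]]}' -1 40
```

```text
clock: 16.7
tool_pos: [511.6, -26.3, 18.4]
orientation: [-3.141, 0.0, -1.741]
force: [0.7, -0.2, -4.7]
width: 0.405
finger_force: 39.7
clock: 17.95
tool_pos: [511.5, -26.3, 16.5]
orientation: [-3.142, 0.0, -1.741]
force: [0.8, 0.4, -3.8]
width: 0.41
finger_force: 39.7
```

```bash
python3 -m pendant '{"dp":[[0,0,0.005],[0,0,0.01],[0,0,0.01],[0,0,0.01],[0,0,0.01],[0,0,0.01],[0,0,0.01],[0,0,0.01],[0,0,0.01],[0,0,0.01]],"delta_rot":[[0,0,0],[0,0,0],[0,0,0],[0,0,0],[0,0,0],[0,0,0],[0,0,0],[0,0,0],[0,0,0],[0,0,0]]}' -1 40
python3 -m pendant '{"dp":[[0,0,0],[0,0,0],[0,0,0],[0,0,0],[0,0,0],[0,0,0],[0,0,0],[0,0,0],[0,0,0],[0,0,0]],"delta_rot":[[0,0,0],[0,0,0],[0,0,0],[0,0,0],[0,0,0],[0,0,0],[0,0,0],[0,0,0],[0,0,0],[0,0,0]]}' 1 40
python3 - <<'E'
from h import *
m=snap('wrist','w6'); s=get_state(); M=rot(s['orientation']); print(s['tool_pos'])
t=np.array([511.4,-26.5])
print('die dome pred',proj(m,[*t,63]),'lip rear edge pred',proj(m,[*(t-46*SY),44]),'die rear top',[proj(m,[*(t-30*SY+a*SX),58]).round() for a in(-18,18)],'lip side',[proj(m,[*(t-32*SY+a*SX),44]).round() for a in(-34,-26,26,34)])
im=cv2.imread('pics/w6.png'); hsv=cv2.cvtColor(im,cv2.COLOR_BGR2HSV)
for v in range(40,310,8): print(v,''.join('B' if hsv[v,u,1]>90 else '#' if hsv[v,u,2]>160 else ('+' if hsv[v,u,2]>100 else '-') for u in range(180,460,3)))
E
```

```text
clock: 19.2
tool_pos: [511.4, -26.4, 15.5]
orientation: [-3.142, -0.0, -1.741]
force: [-0.5, -0.4, -2.8]
width: 0.404
finger_force: 39.7
clock: 20.45
tool_pos: [511.4, -26.3, 15.5]
orientation: [3.142, -0.0, -1.741]
force: [-0.7, 0.3, 0.0]
width: 0.995
finger_force: 0.0
[511.47599689 -26.32756289  15.4676899 ]
die dome pred [323.85349253 317.98654089] lip rear edge pred [324.05407022 193.94484911] die rear top [array([371., 241.]), array([277., 240.])] lip side [array([405., 228.]), array([386., 228.]), array([262., 227.]), array([242., 227.])]
40 +++++++++++###########--+++++++++-#############################++++++++----###########++++++++
48 +++++++++++###########--++++++++++#############################++++++++----###########++++++++
56 +++++++++++###########--+++++++++-#############################++++++++----###########++++++++
64 +++++++++++###########--+++++++++-#############################++++++++----###########++++++++
72 ++++++++++++##########--++++++++++#############################++++++++----##########+++++++++
80 ++++++++++++##########--+++++++++-######################
[... 2108 characters left out ...]
++-----
256 -------+++++++++++++++++++++-++++BBBBBBBBBBBBBBBBBBBBBBBBBBBBBBB##++######+++++++++++++++-----
264 -------+++++++++++++++++++++-++++BBBBBBBBBBBBBBBBBBBBBBBBBBBBBB####-######+++++++++++++++-----
272 -------+++++++++++++++++++++-++++BBBBBBBBBBBBBBBBBBBBBBBBBBBBBB####-#####+++++++++++++++------
280 ---------+----++++++++++++++-++++BBBBBBBBBBBBBBBBBBBBBBBBBBBBBB###+-#####+++++++++------------
288 --------------++++++++++++++-++++BBBBBBBBBBBBBBBBBBBBBBBBBBBBBB####-######++++++++------------
296 -++-----------++++++++++++++-++++BBBBBBBBBBBBBBBBBBBBBBBBBBBBBB###++#####++++++++-----------++
304 ---------------+++++++++++++-++++BBBBBBBBBBBBBBBBBBBBBBBBBBBBBB###++#####++++++++-------------
```

Die seated: columns 279–369, centred between the lips' inner edges at 264 and 381, and the load is off the tool. Now round behind the post.

```bash
python3 -m pendant '{"dp":[[0,0,-0.1],[0,0,-0.25],[0,0,-0.45],[0,0,-0.65],[0.1,0,-0.75],[0.25,0,-0.75],[0.45,0,-0.75],[0.65,0,-0.75],[0.8,0,-0.75],[0.85,0,-0.75]],"delta_rot":[[0,0,0],[0,0,0],[0,0,0],[0,0,0],[0,0,0],[0,0,0],[0,0,0],[0,0,0],[0,0,0],[0,0,0]]}' 1 40
python3 -m pendant '{"dp":[[0.1,0,0],[0.25,0,0],[0.4,0,0],[0.55,0,0],[0.62,0,0.1],[0.62,0,0.25],[0.62,0,0.4],[0.62,0,0.55],[0.62,0,0.63],[0.62,0,0.63]],"delta_rot":[[0,0,0],[0,0,0],[0,0,0],[0,0,0],[0,0,0],[0,0,0],[0,0,0],[0,0,0],[0,0,0],[0,0,0]]}' -1 40
python3 -c "
from h import *
s=get_state(); t=np.array([511.4,-26.5]); M=rot(s['orientation'])
print((M.T@(np.array([*(t-115*SY),28])-s['tool_pos'])).round(1), s['force'],s['width'])"
```

```text
clock: 21.75
tool_pos: [496.4, -111.3, 90.0]
orientation: [3.141, -0.0, -1.742]
force: [0.3, -0.1, -0.1]
width: 0.997
finger_force: 0.0
clock: 23.0
tool_pos: [486.1, -171.1, 26.7]
orientation: [3.14, -0.0, -1.74]
force: [0.9, -0.4, 0.3]
width: 0.005
finger_force: 0.0
[-31.8  -0.2  -1.3] [ 0.88799306 -0.44790133  0.3078102 ] 0.005117974129415253
```

```bash
python3 -m pendant '{"dp":[[-0.08,0,0],[-0.15,0,0],[-0.22,0,0],[-0.31,0,0],[-0.42,0,0],[-0.54,0,0],[-0.66,0,0],[-0.78,0,0],[-0.88,0,0],[-0.95,0,0]],"delta_rot":[[0,0,0],[0,0,0],[0,0,0],[0,0,0],[0,0,0],[0,0,0],[0,0,0],[0,0,0],[0,0,0],[0,0,0]]}' -1 40
python3 -m pendant '{"dp":[[-0.05,0,0],[-0.1,0,0],[-0.16,0,0],[-0.22,0,0],[-0.28,0,0],[-0.34,0,0],[-0.4,0,0],[-0.45,0,0],[-0.49,0,0],[-0.51,0,0]],"delta_rot":[[0,0,0],[0,0,0],[0,0,0],[0,0,0],[0,0,0],[0,0,0],[0,0,0],[0,0,0],[0,0,0],[0,0,0]]}' -1 40
python3 - <<'E'
from h import *
s=get_state(); print('slide',sl(s['tool_pos']),s['force'])
m=snap('wrist','w7')
c=sl(s['tool_pos'])[1]; 
g=cv2.GaussianBlur(cv2.imread('pics/w7.png',0),(3,3),0).astype(int); print(g[100:310:6,300:340].mean(1).astype(int))
E
```

```text
clock: 24.25
tool_pos: [502.6, -76.9, 27.4]
orientation: [3.141, -0.0, -1.74]
force: [0.9, -1.2, 0.2]
width: 0.001
finger_force: 0.4
clock: 25.5
tool_pos: [511.3, -27.1, 27.5]
orientation: [-3.142, -0.0, -1.74]
force: [0.9, -3.3, 0.5]
width: 0.006
finger_force: 1.5
slide (np.float64(3.0287360628255353), np.float64(-87.57972359016497)) [ 0.91196692 -3.26574534  0.53428021]
[177 177 176 176 177 179 178 177 176 176 168 161 145 120 120 119 115 110
 109 108 108 108 107 107 107 108 108 108  96  95  65  62  59  60  61]
```

```bash
python3 -m pendant '{"dp":[[-0.01,0,0],[-0.02,0,0],[-0.03,0,0],[-0.04,0,0],[-0.05,0,0],[-0.06,0,0],[-0.06,0,0],[-0.06,0,0],[-0.06,0,0],[-0.06,0,0]],"delta_rot":[[0,0,0],[0,0,0],[0,0,0],[0,0,0],[0,0,0],[0,0,0],[0,0,0],[0,0,0],[0,0,0],[0,0,0]]}' -1 40
python3 -m pendant '{"dp":[[-0.01,0,0],[-0.02,0,0],[-0.03,0,0],[-0.03,0,0],[-0.03,0,0],[-0.03,0,0],[-0.03,0,0],[-0.03,0,0],[-0.03,0,0],[-0.03,0,0]],"delta_rot":[[0,0,0],[0,0,0],[0,0,0],[0,0,0],[0,0,0],[0,0,0],[0,0,0],[0,0,0],[0,0,0],[0,0,0]]}' -1 40
```

```text
clock: 26.8
tool_pos: [512.3, -21.5, 27.5]
orientation: [-3.142, -0.0, -1.741]
force: [1.1, -2.8, -0.4]
width: 0.006
finger_force: 1.6
clock: 28.05
tool_pos: [512.8, -18.5, 27.5]
orientation: [3.142, -0.0, -1.741]
force: [0.3, -0.9, 0.1]
width: 0.005
finger_force: 0.0
```

The force dropped to zero (it was about 3 N), so it has probably clicked in. I'll back off and lift, then measure the post with the wrist camera from above.

```bash
python3 -m pendant '{"dp":[[0.03,0,0],[0.06,0,0],[0.06,0,-0.1],[0.06,0,-0.25],[0.06,0,-0.4],[0.06,0,-0.55],[0.06,0,-0.7],[0.06,0,-0.85],[0.06,0,-0.95],[0.06,0,-1]],"delta_rot":[[0,0,0],[0,0,0],[0,0,0],[0,0,0],[0,0,0],[0,0,0],[0,0,0],[0,0,0],[0,0,0],[0,0,0]]}' -1 40
python3 -m pendant '{"dp":[[0,0,-0.1],[-0.1,0,-0.3],[-0.2,0,-0.5],[-0.35,0,-0.6],[-0.5,0,-0.6],[-0.65,0,-0.6],[-0.8,0,-0.6],[-0.92,0,-0.6],[-1,0,-0.6],[-1,0,-0.6]],"delta_rot":[[0,0,0],[0,0,0],[0,0,0],[0,0,0],[0,0,0],[0,0,0],[0,0,0],[0,0,0],[0,0,0],[0,0,0]]}' -1 40
python3 - <<'E'
from h import *
s=get_state(); print('slide',sl(s['tool_pos']),s['tool_pos'])
m=snap('wrist','w8'); snap('top','t8')
print('pred post if 160',[proj(m,[*w(3,-55+d),88]).round(1) for d in (-6,6)], 'pred bridge rear edge',proj(m,[*w(3,30),112]).round(1))
g=cv2.GaussianBlur(cv2.imread('pics/w8.png',0),(3,3),0).astype(int)
u=int(proj(m,[*w(3,-55),88])[0]); print(u,list(enumerate(g[60:310:2,u-8:u+8].mean(1).astype(int).tolist())))
E
```

```text
clock: 29.3
tool_pos: [511.9, -24.3, 128.1]
orientation: [-3.141, 0.0, -1.741]
force: [-0.4, -0.0, 0.0]
width: 0.003
finger_force: 0.0
clock: 30.55
tool_pos: [528.7, 74.7, 187.3]
orientation: [3.141, -0.0, -1.74]
force: [-0.6, -0.1, -0.2]
width: 0.006
finger_force: 0.0
slide (np.float64(2.6880947620721907), np.float64(15.671970545043017)) [528.73991199  74.67737808 187.31514479]
pred post if 160 [array([322.7, 125.9]), array([322.6, 143.4])] pred bridge rear edge [322.3 259.3]
322 [(0, 165), (1, 166), (2, 166), (3, 167), (4, 167), (5, 167), (6, 167), (7, 167), (8, 168), (9, 168), (10, 169), (11, 169), (12, 170), (13, 171), (14, 172), (15, 172), (16, 172), (17, 172), (18, 173), (19, 173), (20, 173), (21, 173), (22, 173), (23, 173), (24, 173), (25, 173), (26, 171), (27, 142), (28, 151), (29, 241), (30, 248), (31, 248), (32, 248), (33, 248), (34, 248), (35, 248), (36, 212), (37, 188), (38, 249), (39, 248), (40, 248), (41, 248), (42, 248), (43, 247), (44, 243), (45, 237), (46, 235), (47, 231), (48, 204), (49, 197), (50, 196), (51, 196), (52, 196), (53, 196), (54, 198), (55, 228), (56, 238), (57, 237), (58, 232), (59, 231), (60, 229), (61, 226), (62, 224), (63, 222), (64, 223), (65, 228), (66, 228), (67, 224), (68, 223), (69, 222), (70, 218), (71, 210), (72, 196), (73, 187), (74, 153), (75, 149), (76, 168), (77, 165), (78, 169), (79, 166), (80, 162), (81, 165), (82, 163), (83, 166), (84, 164), (85, 106), (86, 84), (87, 90), (88, 122), (89, 123), (90, 123), (91, 122), (92, 122), (93, 120), (94, 76), (95, 67), (96, 67), (97, 67), (98, 66), (99, 76), (100, 90), (101, 94), (102, 96), (103, 98), (104, 98), (105, 95), (106, 95), (107, 99), (108, 93), (109, 44), (110, 38), (111, 37), (112, 37), (113, 36), (114, 36), (115, 40), (116, 42), (117, 41), (118, 41), (119, 40), (120, 40), (121, 39), (122, 40), (123, 46), (124, 49)]
```

```bash
python3 - <<'E'
from h import *
a,b=load('w5'),load('w8')
for z in (82,85,88):
  p=sl(atz(a,314.3,76.7,z)); 
  q1=sl(atz(b,322,117.3,z))[1]; q2=sl(atz(b,322,132.5,z))[1]; print(z,p,q1,q2,'travel',(q1+q2)/2-p[1])
g=cv2.imread('pics/w8.png',0).astype(int)
for u in (270,285,300,322,345,360): print(u,g[108:180,u-2:u+3].mean(1).astype(int).tolist())
print('rows 125',g[123:128,250:400:2].mean(0).astype(int).tolist())
E
```

```text
82 (np.float64(2.9604154279195285), np.float64(-202.49650549976937)) -67.07929848841522 -56.55484714232105 travel 140.67943268440123
85 (np.float64(2.907812487481646), np.float64(-202.0704477585847)) -66.93116742622172 -56.51435077588323 travel 140.34768865753222
88 (np.float64(2.855209547043774), np.float64(-201.64439001740007)) -66.7830363640282 -56.473854409445394 travel 140.01594463066328
270 [223, 223, 223, 223, 223, 222, 223, 223, 223, 223, 224, 224, 224, 227, 187, 179, 181, 168, 155, 153, 154, 154, 154, 154, 154, 153, 153, 153, 153, 153, 153, 153, 153, 153, 152, 153, 152, 151, 155, 155, 154, 153, 153, 153, 152, 152, 150, 151, 150, 151, 149, 149, 148, 148, 148, 148, 147, 146, 146, 145, 145, 145, 143, 143, 143, 142, 143, 141, 141, 141, 140, 140]
285 [140, 140, 139, 137, 139, 140, 141, 132, 132, 140, 142, 142, 145, 145, 138, 138, 138, 135, 135, 142, 144, 144, 144, 145, 145, 147, 145, 145, 127, 119, 121, 112, 110, 112, 112, 112, 113, 112, 113, 112, 113, 113, 113, 114, 111, 112, 113, 112, 112, 112, 112, 112, 113, 112, 111, 111, 111, 111, 112, 112, 113, 111, 112, 111, 112, 112, 112,
[... 1169 characters left out ...]
, 148, 148, 147, 146, 147, 145, 146, 143, 142, 142, 145, 146, 146, 147, 148, 150, 151, 153, 156, 156, 158, 158, 154, 160, 161, 158, 159, 134, 132, 132, 132, 133, 132, 133, 133, 133, 131, 131, 131, 132, 132, 133, 131, 131, 132, 132, 130, 131, 131, 132, 134, 134, 135, 136, 136, 136, 135, 127, 126, 128, 127, 129, 129]
rows 125 [113, 114, 114, 114, 115, 115, 115, 116, 116, 152, 152, 198, 227, 227, 228, 228, 231, 101, 163, 120, 122, 120, 151, 248, 247, 247, 247, 247, 247, 248, 248, 248, 248, 248, 248, 247, 248, 248, 248, 247, 247, 248, 248, 247, 248, 248, 248, 248, 247, 244, 153, 165, 165, 137, 114, 82, 228, 225, 226, 228, 227, 228, 227, 226, 166, 171, 172, 171, 170, 171, 171, 172, 172, 172, 171]
```

```bash
python3 - <<'E'
from h import *
snap('scene','s8')
T=load('top0');S=load('scene0')
for n,m,f in (('top',T,'t8'),('scene',S,'s8')):
  for c in (153.4,160): print(n,c,[proj(m,[*w(a+2.9,-215+c+d),88]).round(1).tolist() for a in (-20,20) for d in (-6,6)])
g=cv2.imread('pics/t8.png',0)
print(g[208:240,268:316:1][::3].tolist())
g=cv2.imread('pics/s8.png',0); 
print('old'); 
g0=cv2.imread('pics/scene0.png',0)
print([proj(S,[*w(a+2.9,-215+13.4+d),88]).round(1).tolist() for a in (-20,20) for d in (-6,6)])
u,v=proj(S,[*w(2.9,-58),88]); u=int(u);v=int(v); print(u,v); print(g[v-14:v+18:2,u-22:u+22:2].tolist())
E
```

```text
top 153.4 [[288.8, 232.0], [284.1, 231.3], [291.6, 216.5], [286.9, 215.7]]
top 160 [[286.2, 231.6], [281.5, 230.8], [289.0, 216.0], [284.3, 215.2]]
scene 153.4 [[338.2, 208.3], [341.5, 206.2], [353.6, 214.4], [356.8, 212.2]]
scene 160 [[340.0, 207.2], [343.3, 205.0], [355.3, 213.2], [358.5, 210.9]]
[[101, 103, 100, 100, 105, 119, 88, 86, 69, 71, 72, 86, 63, 63, 59, 55, 62, 60, 60, 57, 60, 63, 61, 61, 62, 63, 64, 66, 62, 53, 110, 106, 103, 105, 103, 100, 102, 103, 101, 99, 98, 101, 99, 101, 96, 98, 97, 99], [92, 94, 104, 104, 104, 103, 102, 101, 98, 98, 100, 100, 98, 98, 100, 98, 101, 100, 97, 99, 100, 112, 100, 87, 79, 70, 104, 116, 133, 114, 107, 95, 91, 84, 100, 99, 101, 103, 106, 106, 103, 103, 101, 101, 100, 97, 97, 99], [61, 50, 55, 55, 56, 49, 50, 43, 42, 31, 42, 39, 59, 68, 102, 93, 96, 86, 91, 95, 106, 132, 184, 178, 170, 169, 166, 166, 166, 162, 165, 161, 164, 161, 160, 164, 165, 167, 163, 171, 172, 139, 140, 116, 109, 125, 126, 103], [62, 64, 60, 49, 56, 49, 52, 48, 51, 65, 66, 62, 64, 64, 64, 64, 64, 61, 54, 111, 138, 113, 107, 85, 66, 66, 61, 44, 44, 68, 99, 110, 151, 145
[... 2681 characters left out ...]
103, 96, 89, 181, 199, 199, 160, 101, 187, 115, 124, 96, 85], [88, 81, 85, 85, 79, 78, 80, 103, 104, 103, 102, 97, 94, 92, 97, 137, 159, 96, 91, 107, 124, 124], [82, 77, 81, 75, 79, 74, 77, 102, 100, 105, 101, 100, 106, 101, 106, 132, 182, 185, 183, 111, 98, 102], [132, 132, 131, 130, 130, 127, 123, 103, 104, 103, 103, 101, 107, 105, 100, 140, 183, 182, 178, 121, 122, 118], [123, 123, 120, 125, 124, 126, 120, 102, 99, 101, 93, 101, 99, 100, 100, 151, 193, 178, 114, 121, 122, 112], [135, 129, 132, 132, 130, 116, 117, 100, 101, 103, 94, 98, 103, 101, 99, 173, 190, 115, 119, 121, 109, 96], [133, 133, 129, 159, 178, 112, 114, 102, 102, 100, 105, 96, 99, 103, 101, 116, 131, 133, 128, 91, 96, 84]]
```

Both the wrist and the scene pictures put the carrier at about 153 mm, just at the hump and not latched. Going back to push it about 6 mm further.

```bash
python3 -m pendant '{"dp":[[0.1,0,0],[0.25,0,0],[0.4,0,0.05],[0.55,0,0.15],[0.7,0,0.3],[0.85,0,0.45],[0.95,0,0.6],[1,0,0.75],[1,0,0.85],[1,0,0.9]],"delta_rot":[[0,0,0],[0,0,0],[0,0,0],[0,0,0],[0,0,0],[0,0,0],[0,0,0],[0,0,0],[0,0,0],[0,0,0]]}' -1 40
python3 -m pendant '{"dp":[[0.06,0,0.1],[0.06,0,0.3],[0.06,0,0.5],[0.06,0,0.65],[0.06,0,0.69],[0.03,0,0.69],[0,0,0.69],[-0.03,0,0.69],[-0.06,0,0.69],[-0.06,0,0.69]],"delta_rot":[[0,0,0],[0,0,0],[0,0,0],[0,0,0],[0,0,0],[0,0,0],[0,0,0],[0,0,0],[0,0,0],[0,0,0]]}' -1 40; python3 -c "
from h import *
print(sl(get_state()['tool_pos']))"
```

```text
clock: 31.95
tool_pos: [511.7, -24.2, 96.7]
orientation: [3.141, -0.0, -1.74]
force: [-0.4, -0.1, 0.5]
width: 0.006
finger_force: 0.0
clock: 33.2
tool_pos: [513.0, -18.2, 28.6]
orientation: [-3.141, 0.0, -1.74]
force: [0.0, 0.3, -0.1]
width: 0.007
finger_force: 0.0
(np.float64(3.08786948245611), np.float64(-78.48851409465857))
```

```bash
python3 -m pendant '{"dp":[[-0.01,0,0],[-0.02,0,0],[-0.03,0,0],[-0.03,0,0],[-0.03,0,0],[-0.03,0,0],[-0.03,0,0],[-0.03,0,0],[-0.03,0,0],[-0.03,0,0]],"delta_rot":[[0,0,0],[0,0,0],[0,0,0],[0,0,0],[0,0,0],[0,0,0],[0,0,0],[0,0,0],[0,0,0],[0,0,0]]}' -1 40
```

```text
clock: 34.45
tool_pos: [513.3, -15.5, 28.5]
orientation: [-3.142, 0.0, -1.741]
force: [-0.6, -0.3, 0.4]
width: 0.006
finger_force: 0.0
```

```bash
python3 -m pendant '{"dp":[[-0.01,0,0],[-0.02,0,0],[-0.03,0,0],[-0.03,0,0],[-0.03,0,0],[-0.03,0,0],[-0.03,0,0],[-0.03,0,0],[-0.03,0,0],[-0.03,0,0]],"delta_rot":[[0,0,0],[0,0,0],[0,0,0],[0,0,0],[0,0,0],[0,0,0],[0,0,0],[0,0,0],[0,0,0],[0,0,0]]}' -1 40
python3 - <<'E'
from h import *
print(sl(get_state()['tool_pos']))
snap('scene','s9'); g=cv2.imread('pics/s9.png',0).astype(int); h=cv2.imread('pics/s8.png',0).astype(int); o=cv2.imread('pics/scene0.png',0).astype(int)
for r in (215,219): print(g[r,330:364].tolist()); print(h[r,330:364].tolist())
for r in (243,247,251): print(o[r,288:322].tolist())
E
```

```text
clock: 35.7
tool_pos: [513.8, -12.5, 28.5]
orientation: [-3.142, 0.0, -1.741]
force: [0.1, 0.4, 0.6]
width: 0.004
finger_force: 0.0
(np.float64(2.9807215397220315), np.float64(-72.81550458724844))
[85, 83, 85, 85, 92, 100, 115, 108, 113, 128, 123, 29, 32, 44, 82, 114, 108, 110, 106, 112, 95, 98, 98, 99, 103, 107, 98, 100, 115, 141, 140, 144, 142, 125]
[85, 86, 85, 80, 79, 80, 78, 78, 80, 102, 103, 99, 104, 104, 103, 104, 102, 103, 97, 103, 94, 97, 92, 87, 97, 89, 137, 200, 159, 98, 96, 90, 91, 100]
[82, 81, 85, 96, 90, 98, 109, 112, 107, 108, 85, 26, 40, 76, 121, 107, 111, 111, 110, 98, 98, 97, 100, 103, 107, 106, 99, 99, 120, 141, 140, 132, 139, 139]
[131, 129, 130, 129, 130, 131, 127, 128, 123, 101, 103, 96, 104, 98, 103, 100, 103, 103, 101, 103, 107, 103, 105, 100, 100, 99, 140, 186, 183, 181, 182, 190, 178, 115]
[133, 133, 131, 134, 130, 132, 132, 138, 129, 106, 109, 109, 104, 110, 108, 110, 110, 105, 100, 92, 114, 167, 192, 201, 203, 181, 126, 97, 91, 110, 171, 206, 198, 201]
[134, 132, 131, 133, 137, 136, 134, 139, 133, 111, 111, 109, 109, 111, 111, 107, 111, 108, 107, 107, 107, 106, 107, 109, 115, 109, 99, 136, 205, 195, 196, 194, 196, 196]
[132, 134, 135, 129, 130, 127, 136, 190, 186, 122, 101, 106, 105, 108, 108, 107, 110, 106, 105, 109, 109, 112, 110, 107, 113, 106, 100, 137, 209, 198, 195, 197, 195, 195]
```

```bash
python3 -m pendant '{"dp":[[-0.01,0,0],[-0.02,0,0],[-0.02,0,0],[-0.02,0,0],[-0.02,0,0],[-0.02,0,0],[-0.02,0,0],[-0.02,0,0],[-0.02,0,0],[-0.02,0,0]],"delta_rot":[[0,0,0],[0,0,0],[0,0,0],[0,0,0],[0,0,0],[0,0,0],[0,0,0],[0,0,0],[0,0,0],[0,0,0]]}' -1 40
```

```text
clock: 37.0
tool_pos: [514.0, -10.9, 28.5]
orientation: [3.141, -0.0, -1.741]
force: [0.9, -5.4, -0.5]
width: 0.007
finger_force: 2.5
```

It touched again only about 7 mm further on, against the detent wall, so the carrier is latched. On to the lever.

```bash
python3 -m pendant '{"dp":[[0.03,0,0],[0.06,0,0],[0.06,0,-0.15],[0.06,0,-0.3],[0.06,0,-0.45],[0.06,0,-0.6],[0.06,0,-0.75],[0.06,0,-0.9],[0.06,0,-1],[0.06,0,-1]],"delta_rot":[[0,0,0],[0,0,0],[0,0,0],[0,0,0],[0,0,0],[0,0,0],[0,0,0],[0,0,0],[0,0,0],[0,0,0]]}' -1 40
python3 -m pendant '{"dp":[[0,0,-0.15],[-0.1,0,-0.35],[-0.2,0,-0.55],[-0.35,0,-0.6],[-0.5,0,-0.6],[-0.65,0,-0.6],[-0.8,0,-0.6],[-0.92,0,-0.6],[-0.95,0,-0.6],[-0.95,0,-0.6]],"delta_rot":[[0,0,0],[0,0,0],[0,0,0],[0,0,0],[0,0,0],[0,0,0],[0,0,0],[0,0,0],[0,0,0],[0,0,0]]}' -1 40
python3 - <<'E'
from h import *
s=get_state(); print(sl(s['tool_pos']),s['tool_pos'])
m=snap('wrist','w10'); g=cv2.imread('pics/w10.png',0).astype(int)[:,318:326].mean(1)
d=np.diff(g); print([(i,int(d[i])) for i in range(90,200) if abs(d[i])>30])
r=[i for i in range(90,160) if abs(d[i])>60]; print([round(sl(atz(m,322,i+.5,88))[1],1) for i in r])
b=[529.1,279.3]; print('ball',sl(b))
E
```

```text
clock: 38.25
tool_pos: [513.6, -16.3, 129.2]
orientation: [-3.14, 0.001, -1.741]
force: [-0.5, -0.2, -0.2]
width: 0.005
finger_force: 0.0
clock: 39.5
tool_pos: [529.1, 77.2, 188.3]
orientation: [3.141, -0.0, -1.74]
force: [0.6, 0.5, 0.4]
width: 0.006
finger_force: 0.0
(np.float64(2.5996912284346845), np.float64(18.243293170374667)) [529.09446373  77.22567326 188.32196048]
[(122, 92), (138, -33), (139, 59), (168, 32)]
[np.float64(-60.7)]
ball (np.float64(-32.102447476688894), np.float64(217.31562959439074))
```

The post now measures at −55.5 mm along the slide, so the carrier is at about 159.5 mm. The last push latched it. Now the lever.

```bash
python3 -m pendant '{"dp":[[-0.1,0.03,0],[-0.25,0.08,0],[-0.4,0.15,0],[-0.55,0.22,0],[-0.7,0.3,0],[-0.85,0.36,0],[-0.95,0.4,0],[-1,0.45,0],[-1,0.48,0],[-1,0.5,0]],"delta_rot":[[0,0,0],[0,0,0],[0,0,0],[0,0,0],[0,0,0],[0,0,0],[0,0,0],[0,0,0],[0,0,0],[0,0,0]]}' -1 40
python3 -m pendant '{"dp":[[-0.15,0.06,0],[-0.32,0.14,0],[-0.5,0.22,0],[-0.67,0.3,0.05],[-0.82,0.37,0.15],[-0.92,0.42,0.3],[-0.97,0.44,0.45],[-0.97,0.44,0.6],[-0.97,0.44,0.7],[-0.97,0.44,0.75]],"delta_rot":[[0,0,0],[0,0,0],[0,0,0],[0,0,0],[0,0,0],[0,0,0],[0,0,0],[0,0,0],[0,0,0],[0,0,0]]}' -1 40
python3 - <<'E'
from h import *
s=get_state(); print(sl(s['tool_pos']),s['tool_pos'],s['force'])
E
```

```text
clock: 40.8
tool_pos: [496.6, 183.9, 188.5]
orientation: [3.142, -0.0, -1.741]
force: [-0.8, -0.1, -0.3]
width: 0.004
finger_force: 0.0
clock: 42.05
tool_pos: [469.8, 286.6, 112.7]
orientation: [3.141, -0.001, -1.741]
force: [-0.2, 1.0, -0.2]
width: 0.006
finger_force: 0.0
(np.float64(-91.7721689112579), np.float64(214.31866427259345)) [469.80225661 286.59623784 112.65839375] [-0.15939808  1.0484233  -0.168827  ]
```

```bash
python3 -m pendant '{"dp":[[0,0,0.15],[0,0,0.35],[0,0,0.5],[0,0,0.55],[0,-0.08,0.55],[0,-0.18,0.55],[0,-0.28,0.55],[0,-0.38,0.55],[0,-0.48,0.55],[0,-0.55,0.55]],"delta_rot":[[0,0,0],[0,0,0],[0,0,0],[0,0,0],[0,0,0],[0,0,0],[0,0,0],[0,0,0],[0,0,0],[0,0,0]]}' -1 40
python3 -m pendant '{"dp":[[0,-0.08,0],[0,-0.16,0],[0,-0.24,0],[0,-0.3,0],[0,-0.35,0],[0,-0.38,0],[0,-0.4,0],[0,-0.42,0],[0,-0.42,0],[0,-0.42,0]],"delta_rot":[[0,0,0],[0,0,0],[0,0,0],[0,0,0],[0,0,0],[0,0,0],[0,0,0],[0,0,0],[0,0,0],[0,0,0]]}' -1 40
python3 - <<'E'
from h import *
s=get_state(); print(sl(s['tool_pos']),s['force'],s['finger_force'])
snap('scene','s11'); 
for q in (.5,.85,1.0,1.05):
  a=q-.5; print(q,proj(load('s11'),[*w(2.9+80*np.sin(a),215),34+80*np.cos(a)]).round(1))
im=cv2.imread('pics/s11.png',0); o=cv2.imread('pics/scene0.png',0); print('old ball pred',proj(load('s11'),[*w(2.9-38.4,215),104]).round(1),'seen',(200+597/3,140+52/3))
d=((im<45)).astype(np.uint8)[135:185,380:440]; n,l,st,c=cv2.connectedComponentsWithStats(d); print([(st[i][4],(c[i]+[380,135]).round(1)) for i in range(1,n) if st[i][4]>12])
E
```

```text
clock: 43.3
tool_pos: [524.8, 277.8, 58.5]
orientation: [-3.141, 0.0, -1.741]
force: [-2.0, 0.3, 1.8]
width: 0.0
finger_force: 0.8
clock: 44.55
tool_pos: [565.6, 270.9, 58.6]
orientation: [-3.141, 0.0, -1.74]
force: [-0.0, -0.4, 0.7]
width: 0.005
finger_force: 0.0
(np.float64(5.257830067559524), np.float64(215.31846475319358)) [-0.03322339 -0.36044319  0.68709591] 0.006598650652449578
0.5 [410.7 158.4]
0.85 [420.1 163.1]
1.0 [423.8 166.1]
1.05 [424.9 167.2]
old ball pred [397.1 158. ] seen (399.0, 157.33333333333334)
[(np.int32(197), array([410.4, 141.3])), (np.int32(58), array([430.3, 137.5])), (np.int32(35), array([410. , 159.4])), (np.int32(62), array([421.5, 164. ]))]
```

```bash
python3 -m pendant '{"dp":[[0,-0.02,0],[0,-0.04,0],[0,-0.06,0],[0,-0.08,0],[0,-0.1,0],[0,-0.1,0],[0,-0.1,0],[0,-0.1,0],[0,-0.1,0],[0,-0.1,0]],"delta_rot":[[0,0,0],[0,0,0],[0,0,0],[0,0,0],[0,0,0],[0,0,0],[0,0,0],[0,0,0],[0,0,0],[0,0,0]]}' -1 40
python3 - <<'E'
from h import *
s=get_state(); print(sl(s['tool_pos']),s['force'],s['finger_force'])
snap('scene','s12')
for f,b in (('s12',0),('scene0',20)):
  im=cv2.imread(f'pics/{f}.png',0); d=((im<45)).astype(np.uint8)[135:185,380-b:440]; n,l,st,c=cv2.connectedComponentsWithStats(d); print([(st[i][4],(c[i]+[380-b,135]).round(1)) for i in range(1,n) if st[i][4]>12])
E
```

```text
clock: 45.85
tool_pos: [573.5, 269.2, 58.2]
orientation: [3.139, -0.001, -1.741]
force: [-9.3, 3.5, 3.1]
width: 0.005
finger_force: 4.6
(np.float64(13.393920819186569), np.float64(214.99336538453016)) [-9.31164735  3.52709351  3.1020629 ] 4.628677871078253
[(np.int32(192), array([412.9, 142.2])), (np.int32(63), array([429.4, 137.3])), (np.int32(39), array([412.8, 160.4])), (np.int32(61), array([423.9, 166.2]))]
[(np.int32(35), array([399.3, 158. ]))]
```

The lever is hard against its stop (about 10 N). Backing off clear, then a last check.

```bash
python3 -m pendant '{"dp":[[0,0.05,0],[0,0.12,0],[0,0.2,0],[0,0.3,0],[0,0.4,-0.1],[0,0.4,-0.3],[0,0.4,-0.5],[0,0.4,-0.7],[0,0.4,-0.8],[0,0.4,-0.8]],"delta_rot":[[0,0,0],[0,0,0],[0,0,0],[0,0,0],[0,0,0],[0,0,0],[0,0,0],[0,0,0],[0,0,0],[0,0,0]]}' -1 40
python3 - <<'E'
from h import *
snap('scene','s13')
im=cv2.imread('pics/s13.png',0); d=((im<45)).astype(np.uint8)[135:185,380:440]; n,l,st,c=cv2.connectedComponentsWithStats(d); print([(st[i][4],(c[i]+[380,135]).round(1)) for i in range(1,n) if st[i][4]>12])
h=cv2.imread('pics/s8.png',0).astype(int); g=cv2.imread('pics/s13.png',0).astype(int)
for r in (213,215,219): print(g[r,330:366].tolist()); print(h[r,330:366].tolist())
E
```

```text
clock: 47.15
tool_pos: [536.0, 276.3, 139.4]
orientation: [-3.141, 0.001, -1.74]
force: [-0.8, 0.2, 0.3]
width: 0.006
finger_force: 0.0
[(np.int32(47), array([423.5, 166.3]))]
[143, 125, 126, 125, 129, 130, 127, 130, 135, 128, 83, 107, 104, 103, 101, 98, 103, 101, 100, 103, 97, 96, 90, 91, 132, 172, 157, 86, 97, 92, 90, 84, 87, 94, 139, 187]
[87, 77, 82, 83, 81, 80, 80, 83, 85, 97, 104, 104, 100, 97, 103, 99, 96, 90, 89, 128, 181, 195, 199, 198, 199, 200, 160, 76, 101, 144, 187, 191, 115, 125, 124, 122]
[127, 127, 128, 126, 128, 130, 127, 129, 128, 128, 128, 98, 101, 102, 104, 101, 104, 99, 105, 102, 100, 104, 103, 98, 105, 99, 97, 99, 148, 199, 197, 198, 198, 158, 91, 84]
[85, 86, 85, 80, 79, 80, 78, 78, 80, 102, 103, 99, 104, 104, 103, 104, 102, 103, 97, 103, 94, 97, 92, 87, 97, 89, 137, 200, 159, 98, 96, 90, 91, 100, 107, 119]
[133, 129, 133, 130, 125, 130, 129, 127, 127, 128, 113, 103, 97, 101, 105, 105, 104, 102, 98, 105, 101, 95, 99, 100, 102, 108, 101, 107, 163, 197, 189, 190, 188, 187, 188, 186]
[131, 129, 130, 129, 130, 131, 127, 128, 123, 101, 103, 96, 104, 98, 103, 100, 103, 103, 101, 103, 107, 103, 105, 100, 100, 99, 140, 186, 183, 181, 182, 190, 178, 115, 121, 123]
```

```bash
python3 -c "
from bench import finish_job
print(finish_job())"
```

```text
the job is handed in; nothing more can be done
None
```

I handed the job in at about 47 s (no verdict was shown): by my measurements the die lies flat in the tray, the carrier is at about 159.5 mm in the first station, and the lever is against its locked stop; the other dies and the dish were not touched by any planned move, though I did not re-measure them.

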